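# Seat the vial rack against the green stop of its dock

### The arm

A 6-joint arm with a two-finger parallel gripper is mounted at the origin on the work surface. World frame = base frame: x ahead of the robot, y to its left, z up, the work surface at z = 0. Lengths are in m, angles in rad, forces in N, time in s.
With the tool pointing down it reaches from about 0.35 to 0.775 m from the base axis. Payload 5.5 kg.
Tool frame: the origin (TCP) lies on the centre line of the jaws, within the pads' length; the fingertips stand 11 mm ahead of it and the grasp point (between the pads) lies 8 mm behind it; z points along the fingers, y is the line along which they close (so a half turn about z gives the same grasp; the last joint's range is limited). The gripper opens to 85 mm and grips with 20 to 120 N. Pads are 22 mm wide; open, the fingers measure 114 mm over their backs; the gripper's body (76 mm by 85 mm) begins 54 mm behind the grasp point. The pads swing forward as they close: fully open they stand 13 mm farther back than shut.
Start: joints at [-0.14, 0.313, 0.046, 1.304, 0, 1.431], TCP at [0.575, -0, 0.242] pointing down, gripper open.
Joint ranges: [-2.76, 2.76], [-0.86, 1.69], [-1.03, 1.26], [-2.2, 2.34], [-1.47, 1.5], [-3.14, 3.14]. Speed limits (rad/s): [2.57, 2.57, 3.14, 3.14, 3.14, 3.14].

### API

Orientations are given as a unit quaternion [w, x, y, z].
In Python, from workcell import get_state, eyes, env gives the robot as it stands.
- The arm moves only by the shell command python3 -m inch 'ROWS' [OPENING] [FORCE]. ROWS is JSON, one flat list of numbers, 4 for each row, row after row: the shift along the tool's x, y, z in cm, then the turn about the tool's z in rad. A call has exactly 5 rows; each row shifts and turns the commanded pose from where the row before left it, along the tool's axes as they then stand; what a row does not reach is not made up. A row lasts 1/12 s, in which the tool goes at most 41.7 mm and 7.16 degrees, less where a joint would pass 70% of its speed; a pose out of reach is approached as far as the arm can. A call is refused whole if a number of a shift passes 4.17 or a number of a turn 0.125, either way. A call with a gripper value outside its range is refused whole. OPENING is the opening, from -1 (shut) to 1 (fully open), set as the call begins (- or left out, the last holds). The fingers move at their own pace and stop on an object; FORCE is the grip in N (left out, the last holds). Time passes only in rows, so rows that do not move let the fingers close, or fill a call up. It gives the time, the measured TCP pose, the force, the opening and the grip force at its end, in the units of the state.
- get_state(): the state, without advancing time (a new reading comes with each control period).
- eyes.read_camera(name): name is "scene" or "side" or "wrist"; returns the picture (420x560x3 uint8, red, green, blue); there is no depth.
- eyes.camera_info(name): a dict with "fovy" (degrees; the focal length in pixels is half the picture's height over the tangent of half this angle, whatever the lens; pixels are square), "cx", "cy" (the principal point, pixels), "xyz" and "orientation" of the camera in the world. Camera axes: x right, y down, z forward; pixel columns grow to the right and rows downward; lengths in m; the calibration is good to about 2 mm. A picture is of the moment at which its call begins: read the wrist's pose just before it. camera_info takes no time and is no camera call; for the wrist camera it gives the pose at the moment of the call.
- env.hand_in(): hands the job in; it is judged then, once.
The state is a dict: "clock": time; "joint_pos": joint angles; "qvel": joint speeds; "tau": joint torques, N m; "tcp_pos": TCP position; "orientation": TCP orientation; "wrist_force": force on the tool from outside, world axes, zero at the start; "ft_torque": the same for the moment, N m; "finger_gap": finger opening in m; "grip_force": force on a finger pad.
Only numpy, scipy, OpenCV 4.12 (cv2) and the standard library are available. Lean on these libraries where they do the work, as an engineer would, in place of code of your own. Each camera call takes 0.05 s, during which the arm holds its last target. There are 200 camera calls.

### The job

Push the grey vial rack along the bench with the fingertips until its long side lies flush against the aluminium rail and its end is up against the green stop at one end of that rail. Only push it: do not lift or tip the rack, do not touch its vials, and leave the other things on the bench where they are. Finish clear of everything.

Things in the scene. Friction and masses are not known exactly. Their poses are not given: they have to be found in the camera images.
- rack: Loose grey plastic rack, a block 90 (its x) by 130 (its y) by 30 mm high, 0.2 to 0.45 kg, too wide to grasp, lying in front of the rail (on the robot's side), turned up to 0.4 rad from it. It slides on the bench with at most about 6 N. Origin at the centre of its underside, z up. Eight 24 mm round holes on top, five of them with vials; the vials stand up to 52 mm above the bench. Starts with its long sides roughly along the rail.
- rail: Fixed aluminium rail, 20 (its x) by 420 (its y) by 25 mm high. Origin at the centre of its underside; x is across the rail and points away from the robot, y along it. Its front face, which the rack must meet, is at its x = -10 mm. Turned up to 0.18 rad. It does not move when pushed.
- green_stop: Fixed green block, 60 (its x) by 20 (its y) by 30 mm high, touching the rail's front face near one end; it may be the left or the right end. Origin at the centre of its underside, 200 mm along the rail (its y = +200 or -200 mm) and 40 mm in front of the rail's origin; axes parallel to the rail's. The face turned to the rail's middle is 10 mm from its origin. It does not move when pushed.
- red_stop: Fixed red block, same size, in the same way at the other end of the rail; not the one to use.
- vial_left: Loose vial with aluminium cap, 22 mm wide, 46 mm high, standing on the bench to the left of the dock; leave it. Origin under its centre.
- vial_right: The same to the right of the dock; leave it.
- solvent_bottle: Loose amber bottle with a black cap, 64 mm wide, 140 mm high, standing well to the left or right; leave it. Origin under its centre.
- jar: Loose jar, white lid, 70 mm wide, 70 mm high, on the side opposite to the bottle; leave it. Origin under its centre.
- blue_tray: Loose open blue tray, 90 by 130 by 35 mm, empty, to the left; leave it. Origin under its centre.
- crimper: Loose hand crimper with black handles, 170 by 60 by 22 mm, lying to the right; leave it.
- rack_vial0: Vial 0 in the rack, 22 mm wide, 46 mm high, aluminium cap, 20 g, standing in a hole with its underside 6 mm above the rack's. Origin under its centre.
- rack_vial1: Vial 1 in the rack, 22 mm wide, 46 mm high, aluminium cap, 20 g, standing in a hole with its underside 6 mm above the rack's. Origin under its centre.
- rack_vial2: Vial 2 in the rack, 22 mm wide, 46 mm high, aluminium cap, 20 g, standing in a hole with its underside 6 mm above the rack's. Origin under its centre.
- rack_vial3: Vial 3 in the rack, 22 mm wide, 46 mm high, aluminium cap, 20 g, standing in a hole with its underside 6 mm above the rack's. Origin under its centre.
- rack_vial4: Vial 4 in the rack, 22 mm wide, 46 mm high, aluminium cap, 20 g, standing in a hole with its underside 6 mm above the rack's. Origin under its centre.
Things that resemble listed ones, but are neither listed nor needed, are in the scene too. Several things look just like the green_stop: the one meant starts farthest to the robot's left.

How it is judged:
By the outcome, as a careful person would: the job done as asked, in the order asked, and still so for the second after the job is handed in, with the robot touching nothing.
It also fails if it takes over 58 s, if anything falls off the work surface, if the arm or the gripper's body presses on something with over 40 N, if the wrist force passes 120 N, or if a joint passes its speed limit or range.

## Working session

There is one attempt and no reset: what is moved stays moved. The work goes in short steps, Python scripts to look and compute and a shell command to move; the robot and the scene stay as the last step left them, time stands still between calls to the robot, and variables do not carry over. Pictures are saved under pics/ and viewed, at most 10 in all, crops included, and the job is handed in when it is done.

```bash
ls; mkdir -p pics; python3 - <<'E'
from workcell import get_state, eyes
import cv2
for n in ("scene","side","wrist"):
    i=eyes.camera_info(n); print(n,i)
    cv2.imwrite(f"pics/{n}0.png",eyes.read_camera(n)[:,:,::-1])
s=get_state();print(s['clock'],s['tcp_pos'],s['orientation'],s['finger_gap'])
E
```

```text
pics
scene {'fovy': 50.94284213145876, 'cx': 278.0520786646426, 'cy': 207.16269206920305, 'xyz': array([1.2856028 , 0.0947845 , 0.83920857]), 'orientation': array([-0.24588537,  0.61590726,  0.69657323, -0.27383273])}
side {'fovy': 42.93459574500804, 'cx': 278.09131808064876, 'cy': 216.36238918578087, 'xyz': array([-0.36489501, -1.0454177 ,  0.89746163]), 'orientation': array([-0.45360343,  0.8222524 , -0.29934865,  0.16892394])}
wrist {'fovy': 68.34481559197408, 'cx': 276.13940323229036, 'cy': 207.11495679938182, 'xyz': array([0.5738853 , 0.0819442 , 0.37332108]), 'orientation': array([ 1.59181684e-01,  9.87248559e-01,  1.55649299e-04, -1.20429466e-03])}
0.15 [5.74633399e-01 3.56871516e-05 2.41631181e-01] [-5.56422254e-04  7.07126193e-01  7.07087039e-01 -3.95153072e-04] 0.08495588763870193
```

View pics/scene0.png

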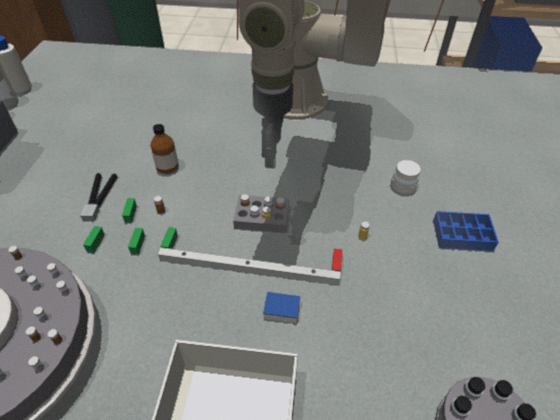

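View pics/side0.png

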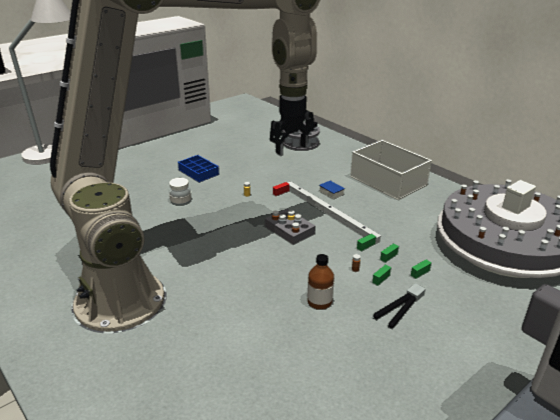

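View pics/wrist0.png

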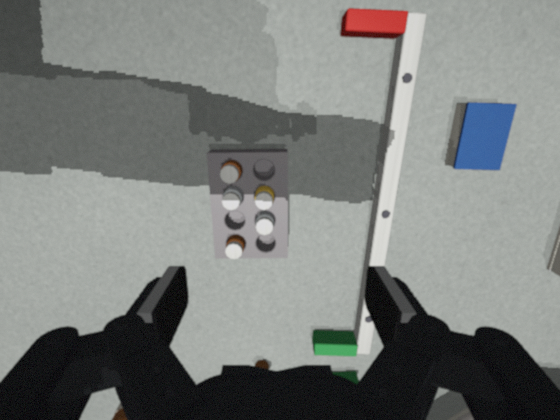

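The scene camera shows the green stop touching the rail at (169,238), on the robot's right. The red stop is at (338,260) and the rack at (263,213). In the wrist view, the rack spans about (208-290,150-258), the rail runs from (412,12) to (363,352), and the green stop is at (335,343).

```bash
cat > h.py <<'E'
import numpy as np, cv2
from scipy.spatial.transform import Rotation as R
from workcell import get_state, eyes
def cast(i,px,z,h=420):
    px=np.atleast_2d(np.float64(px)); f=h/2/np.tan(np.radians(i['fovy'])/2)
    d=np.c_[(px[:,0]-i['cx'])/f,(px[:,1]-i['cy'])/f,np.ones(len(px))]
    w,x,y,zz=i['orientation']; d=R.from_quat([x,y,zz,w]).apply(d); c=np.array(i['xyz'])
    return c+d*((z-c[2])/d[:,2])[:,None]
def look(n,name):
    i=eyes.camera_info(n); im=eyes.read_camera(n)[:,:,::-1].copy(); cv2.imwrite(f'pics/{name}.png',im); np.save(f'pics/{name}.npy',i,allow_pickle=True); return i,im
E
python3 - <<'E'
from h import *
i=eyes.camera_info('wrist'); np.save('pics/w0.npy',i,allow_pickle=True)
im=cv2.imread('pics/wrist0.png')
hsv=cv2.cvtColor(im,cv2.COLOR_BGR2HSV)
def box(m,z,n):
    cs,_=cv2.findContours(m,cv2.RETR_EXTERNAL,cv2.CHAIN_APPROX_NONE)
    for c in cs:
        if cv2.contourArea(c)<150: continue
        P=cast(i,c[:,0,:],z)[:,:2]; (a,b,t)=cv2.minAreaRect((P*1000).astype(np.float32))
        print(n,cv2.boundingRect(c),np.round(a,1),np.round(b,1),round(t,1),'px',np.round(cv2.boxPoints(cv2.minAreaRect(c))).tolist())
box(cv2.inRange(hsv,(50,120,40),(75,255,255)),.03,'green')
box(cv2.inRange(hsv,(0,170,100),(6,255,255)),.03,'red')
m=cv2.inRange(hsv,(0,0,205),(180,40,255)); box(m,.025,'rail')
for p in [(250,215),(250,175),(215,215),(180,215),(270,215),(180,170),(300,240),(402,50),(380,250),(376,260),(210,200)]: print(p,hsv[p[1],p[0]],im[p[1],p[0]])
c=im[130:275,190:310]; cv2.imwrite('pics/crop1.png',cv2.resize(c,None,fx=4,fy=4,interpolation=cv2.INTER_CUBIC))
E
```

```text
green (313, 331, 44, 25) [ 653.  -227.4] [39.1 60.4] 87.7 px [[312.0, 354.0], [313.0, 330.0], [356.0, 332.0], [356.0, 355.0]]
red (345, 9, 62, 25) [669.5 159.1] [19.1 58.5] 87.8 px [[345.0, 31.0], [345.0, 9.0], [406.0, 11.0], [405.0, 34.0]]
rail (358, 307, 15, 46) [ 696.1 -210.5] [74.5 15.8] 88.6 px [[357.0, 352.0], [363.0, 307.0], [375.0, 308.0], [369.0, 353.0]]
rail (256, 220, 16, 15) [557.8 -58.9] [18.3 18.2] 89.7 px [[256.0, 220.0], [271.0, 220.0], [271.0, 234.0], [256.0, 234.0]]
rail (371, 14, 54, 251) [705.8  28.6] [276.1  17.1] 87.7 px [[369.0, 264.0], [409.0, 12.0], [424.0, 15.0], [384.0, 266.0]]
(250, 215) [170   5 166] [164 163 166]
(250, 175) [143  10 101] [101  97 100]
(215, 215) [165   6 162] [160 158 162]
(180, 215) [ 70   9 173] [169 173 167]
(270, 215) [100   9  89] [89 88 86]
(180, 170) [ 48  12 105] [100 105 102]
(300, 240) [ 66   7 177] [173 177 172]
(402, 50) [ 30   4 189] [186 189 189]
(380, 250) [ 30   5 215] [211 215 215]
(376, 260) [ 30   5 216] [212 216 216]
(210, 200) [ 45   3 165] [163 165 164]
```

View pics/crop1.png

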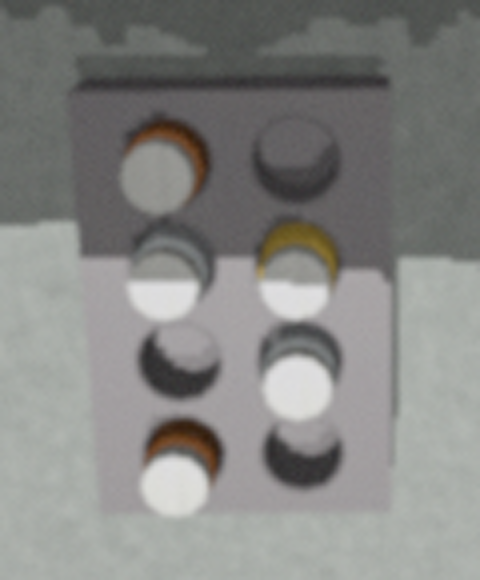

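The crop shows the rack's top face with corners, in crop pixels, at (72,88), (391,85), (390,512) and (101,514). It has five vials with free space around them.

```bash
python3 - <<'E'
from h import *
i=np.load('pics/w0.npy',allow_pickle=True).item()
P=np.array([(72,88),(391,85),(390,512),(101,514)])/4+[190,130]
c=cast(i,P,.03)[:,:2]*1000; print('rack',c.round(1).tolist(),c.mean(0).round(1))
e=np.roll(c,-1,0)-c; print(np.hypot(*e.T).round(1),np.degrees(np.arctan2(e[:,1],e[:,0])).round(1))
# rail front top edge per-row, z=.025
im=cv2.imread('pics/wrist0.png').astype(float).sum(2)
m=cv2.inRange(cv2.cvtColor(cv2.imread('pics/wrist0.png'),cv2.COLOR_BGR2HSV),(0,0,180),(60,12,255))
L=[];Rr=[]
for r in list(range(45,100,5))+list(range(215,262,4)):
    x0=int(round(409-(r-12)*40/252)); g=np.abs(np.diff(cv2.GaussianBlur(im,(3,3),0)[r]))
    L.append((x0-6+g[x0-6:x0+6].argmax()+.5,r))
    x1=x0+16; Rr.append((x1-6+g[x1-6:x1+7].argmax()+.5,r))
print([p[0] for p in L],[p[0] for p in Rr])
for n,Q in (('front',L),('back',Rr)):
    q=cast(i,Q,.025)[:,:2]*1000; vx,vy,x,y=cv2.fitLine(q.astype(np.float32),cv2.DIST_HUBER,0,.01,.01).ravel()
    print(n,x,y,'x at y=0',x-y*vx/vy,'slope dx/dy',vx/vy)
print('green inner base',cast(i,[(314,331),(356,332)],0)[:,:2].round(4), 'top inner',cast(i,[(314,344),(356,345)],.03)[:,:2].round(4))
s=eyes.camera_info('scene'); S=np.array(cv2.imread('pics/scene0.png'))
print('rail ends scene', cast(s,[(160,250),(340,273)],.025).round(4).tolist())
h=cv2.cvtColor(S,cv2.COLOR_BGR2HSV)
for n,lo,hi in (('g',(50,120,40),(75,255,255)),('r',(0,170,100),(6,255,255))):
    cs,_=cv2.findContours(cv2.inRange(h,lo,hi),0,2)
    for k in cs:
        if cv2.contourArea(k)>40: print(n,cast(s,k.mean(0),.02)[0].round(3))
print('vials etc', cast(s,[(160,210),(364,236),(166,170),(406,188),(88,215)],0.0).round(3).tolist())
E
grep -n . /dev/null; python3 -m inch --help 2>&1 | head -20
```

```text
rack [[497.9, 32.3], [586.0, 33.2], [587.2, -98.1], [497.8, -98.9]] [542.2 -32.9]
[ 88.1 131.2  89.4 131.2] [   0.5  -89.5 -179.5   89.9]
[np.float64(401.5), np.float64(400.5), np.float64(400.5), np.float64(399.5), np.float64(398.5), np.float64(397.5), np.float64(397.5), np.float64(402.5), np.float64(395.5), np.float64(394.5), np.float64(394.5), np.float64(381.5), np.float64(375.5), np.float64(374.5), np.float64(374.5), np.float64(373.5), np.float64(373.5), np.float64(372.5), np.float64(371.5), np.float64(371.5), np.float64(370.5), np.float64(370.5), np.float64(369.5)] [np.float64(420.5), np.float64(419.5), np.float64(418.5), np.float64(418.5), np.float64(417.5), np.float64(416.5), np.float64(411.5), np.float64(410.5), np.float64(413.5), np.float64(413.5), np.float64(412.5), np.float64(388.5), np.float64(391.5), np.float64(391.5), np.float64(390.5), np.float64(389.5), np.float64(389.5), np.float64(388.5), np.float64(387.5), np.float64(387.5), np.float64(386.5), np.float64(385.5), np.float64(384.5)]
front 696.0641 42.755848 x at y=0 694.3839 slope dx/dy 0.03929736
back 714.2711 13.274283 x at y=0 713.7732 slope dx/dy 0.03751005
green inner base [[ 0.6286 -0.2329]
 [ 0.6902 -0.2346]] top inner [[ 0.625  -0.2293]
 [ 0.6826 -0.2309]]
rail ends scene [[0.6958, -0.248, 0.025], [0.7085, 0.1679, 0.025]]
g [ 0.651 -0.242  0.02 ]
g [ 0.671 -0.316  0.02 ]
g [ 0.68  -0.417  0.02 ]
g [ 0.577 -0.367  0.02 ]
r [0.668 0.161 0.02 ]
vials etc [[0.551, -0.298, 0.0], [0.573, 0.226, 0.0], [0.4, -0.328, -0.0], [0.388, 0.342, -0.0], [0.591, -0.475, 0.0]]
invalid input: not JSON, or not a number
```

```bash
python3 -m inch '[-0.7,-2.4,0,0, -0.7,-2.4,0,0, -0.7,-2.4,0,0, -0.7,-2.4,0,0, -0.6,-2.4,0,0]' 1
python3 -m inch '[0,0,0,-0.118, 0,0,0,-0.118, 0,0,0,-0.118, 0,0,0,-0.118, 0,0,0,-0.118]'
python3 -m inch '[0,0,0,-0.118, 0,0,0,-0.118, 0,0,0,-0.118, 0,0,0,-0.118, 0,0,0,-0.118]'
python3 -m inch '[0,0,0,-0.118, 0,0,0,-0.118, 0,0,0,-0.116, 0,0,0,0, 0,0,0,0]'
python3 - <<'E'
from h import *
s=get_state();w,x,y,z=s['orientation'];print(s['clock'],s['tcp_pos'],R.from_quat([x,y,z,w]).as_matrix().round(3),s['joint_pos'].round(2) if hasattr(s['joint_pos'],'round') else s['joint_pos'])
E
```

```text
clock: 0.57
tcp_pos: [0.4537, -0.0342, 0.2419]
orientation: [-0.0, 0.707, 0.707, -0.0]
wrist_force: [0.7, -1.0, 0.3]
finger_gap: 0.0856
grip_force: 0.0
clock: 0.98
tcp_pos: [0.4547, -0.034, 0.2422]
orientation: [-0.0, 0.468, 0.883, -0.0]
wrist_force: [0.9, 0.2, 0.4]
finger_gap: 0.0854
grip_force: 0.0
clock: 1.4
tcp_pos: [0.4548, -0.0339, 0.2421]
orientation: [-0.0, 0.191, 0.982, 0.0]
wrist_force: [-0.2, 0.4, -0.2]
finger_gap: 0.0855
grip_force: 0.0
clock: 1.82
tcp_pos: [0.4549, -0.034, 0.2421]
orientation: [-0.0, 0.021, 1.0, 0.0]
wrist_force: [-0.0, 0.3, -0.4]
finger_gap: 0.0855
grip_force: 0.0
1.8167 [ 0.45488392 -0.03397599  0.24214459] [[-0.999  0.042 -0.   ]
 [ 0.042  0.999  0.   ]
 [ 0.     0.    -1.   ]] [-0.25  0.08 -0.24  1.25  0.   -0.21]
```

```bash
python3 -m inch '[0,0,3.6,0, 0,0,3.6,0, 0,0,3.6,0, 0,0,3.6,0, 0,0,3,0]'
python3 -m inch '[0,0,2,0, 0,0,1.6,0, 0,0,0.7,0, 0,0,0.7,0, 0,0,0,0]'
python3 - <<'E'
from h import *
i,a=look('wrist','w1'); i,b=look('side','s1')
b=cv2.resize(b[140:290,180:400],None,fx=2.5,fy=2.5)
b=cv2.copyMakeBorder(b,0,max(0,420-b.shape[0]),0,0,0)[:420,:550]
cv2.imwrite('pics/c1.png',b)
E
```

```text
clock: 2.23
tcp_pos: [0.4541, -0.0338, 0.0662]
orientation: [-0.0, 0.021, 1.0, 0.0]
wrist_force: [-0.5, -0.4, -0.1]
finger_gap: 0.0858
grip_force: 0.0
clock: 2.65
tcp_pos: [0.4547, -0.0339, 0.0176]
orientation: [-0.001, 0.02, 1.0, 0.0]
wrist_force: [-0.1, -0.1, 0.6]
finger_gap: 0.0855
grip_force: 0.0
```

View pics/c1.png

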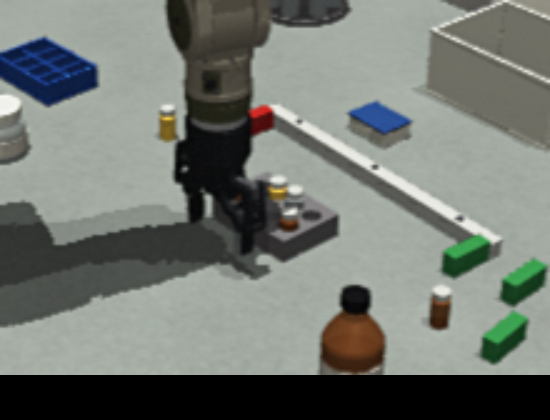

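View pics/w1.png

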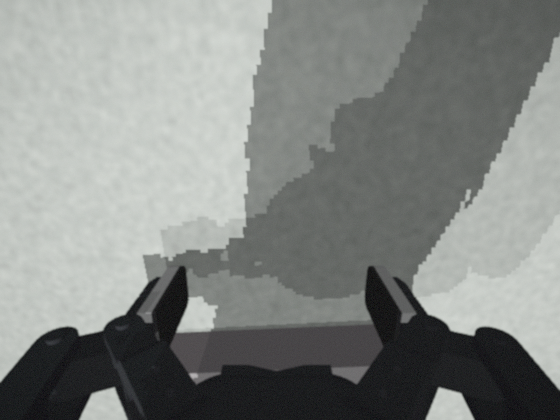

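The side view shows the open gripper behind the rack, with both fingertips just above the bench. The wrist view shows the rack's rear edge (row ~325) centred between the fingers. Next I push along the rail's normal.

```bash
python3 -m inch '[-0.6,0,0,0, -0.5,0,0,0, -0.5,0,0,0, -0.5,0,0,0, -0.5,0,0,0]'
python3 -m inch '[-0.5,0,0,0, -0.5,0,0,0, -0.5,0,0,0, -0.5,0,0,0, -0.5,0,0,0]'
python3 -m inch '[-0.5,0,0,0, -0.5,0,0,0, -0.5,0,0,0, -0.5,0,0,0, -0.5,0,0,0]'
python3 -m inch '[-0.5,0,0,0, -0.5,0,0,0, -0.5,0,0,0, -0.5,0,0,0, -0.5,0,0,0]'
python3 -m inch '[-0.5,0,0,0, -0.5,0,0,0, -0.5,0,0,0, -0.5,0,0,0, -0.5,0,0,0]'
```

```text
clock: 3.17
tcp_pos: [0.4821, -0.0351, 0.0187]
orientation: [0.001, 0.019, 1.0, -0.0]
wrist_force: [-0.5, 0.1, -0.6]
finger_gap: 0.0857
grip_force: 0.0
clock: 3.58
tcp_pos: [0.5061, -0.036, 0.018]
orientation: [-0.0, 0.019, 1.0, 0.0]
wrist_force: [-2.4, 0.0, -0.7]
finger_gap: 0.0853
grip_force: 1.0
clock: 4.0
tcp_pos: [0.5315, -0.037, 0.0182]
orientation: [-0.0, 0.019, 1.0, -0.0]
wrist_force: [-2.3, -0.4, -0.4]
finger_gap: 0.0855
grip_force: 0.9
clock: 4.42
tcp_pos: [0.5565, -0.038, 0.0183]
orientation: [0.0, 0.019, 1.0, -0.0]
wrist_force: [-2.3, -0.1, -1.2]
finger_gap: 0.0851
grip_force: 0.9
clock: 4.83
tcp_pos: [0.5815, -0.0389, 0.0183]
orientation: [0.0, 0.019, 1.0, -0.0]
wrist_force: [-1.9, 0.0, -2.2]
finger_gap: 0.085
grip_force: 1.0
```

```bash
python3 -m inch '[-0.2,0,0,0, -0.15,0,0,0, -0.1,0,0,0, -0.1,0,0,0, -0.1,0,0,0]' | grep -E "tcp|wrist"
for k in 1; do python3 -m inch '[-0.1,0,0,0, -0.05,0,0,0, -0.05,0,0,0, -0.05,0,0,0, 0,0,0,0]' | grep -E "tcp|wrist"; done
```

```text
tcp_pos: [0.5872, -0.0391, 0.0184]
wrist_force: [-3.1, 0.0, 0.5]
tcp_pos: [0.59, -0.0392, 0.0184]
wrist_force: [-3.2, -0.3, 2.5]
```

```bash
python3 -m inch '[-0.08,0,0,0, -0.08,0,0,0, -0.08,0,0,0, 0,0,0,0, 0,0,0,0]' | grep -E "tcp|wrist"
python3 -m inch '[-0.08,0,0,0, -0.08,0,0,0, -0.08,0,0,0, 0,0,0,0, 0,0,0,0]' | grep -E "tcp|wrist"
```

```text
tcp_pos: [0.5927, -0.0393, 0.0184]
wrist_force: [-2.4, -0.2, 1.4]
tcp_pos: [0.5932, -0.0393, 0.0181]
wrist_force: [-6.9, -0.1, 5.7]
```

```bash
python3 -m inch '[-0.1,0,0,0, -0.1,0,0,0, 0,0,0,0, 0,0,0,0, 0,0,0,0]' | grep -E "tcp|wrist"
python3 - <<'E'
from h import *
s=get_state();w,x,y,z=s['orientation'];print(R.from_quat([x,y,z,w]).as_matrix()[:,0].round(4),s['ft_torque'])
E
```

```text
tcp_pos: [0.5932, -0.0393, 0.0178]
wrist_force: [-11.3, -0.2, 7.7]
[-0.9992  0.0392  0.0065] [-0.10295682  2.12556554 -0.10273483]
```

```bash
python3 -m inch '[0.5,0,0,0, 1.3,0,0,0, 1.3,0,0,0, 0,0,-3,0, 0,0,-3,0]' | grep -E "tcp|wrist"
python3 -m inch '[0,0,-3,0, 0,0,-3,0, 0,0,-1,0, 0,0,0,0.121, 0,0,0,0.121]' -0.06| grep -E "tcp|wrist"
python3 -m inch '[0,0,0,0.121, 0,0,0,0.121, 0,0,0,0.121, 0,0,0,0.121, 0,0,0,0.121]' | grep -E "tcp|wrist"
python3 -m inch '[0,0,0,0.121, 0,0,0,0.121, 0,0,0,0.121, 0,0,0,0.121, 0,0,0,0.121]' | grep -E "tcp|wrist"
python3 -m inch '[0,0,0,0.121, 2.8,2,0,0, 2.8,2,0,0, 2.8,2,0,0, 2.8,2,0,0]' | grep -E "tcp|wrist"
python3 -m inch '[0,0,0,0, 0,0,0,0, 0,0,0,0, 0,0,0,0, 0,0,0,0]'
python3 - <<'E'
from h import *
s=get_state();w,x,y,z=s['orientation'];print(R.from_quat([x,y,z,w]).as_matrix().round(3))
i,a=look('scene','sc2')
cv2.imwrite('pics/c2.png',cv2.resize(a[130:310,120:400],None,fx=2.5,fy=2.5))
E
```

```text
tcp_pos: [0.564, -0.0379, 0.0771]
wrist_force: [1.4, 0.5, 0.4]
tcp_pos: [0.5677, -0.0386, 0.1498]
wrist_force: [0.7, -0.8, 0.2]
tcp_pos: [0.5666, -0.0384, 0.1479]
wrist_force: [-0.3, 0.3, -0.6]
tcp_pos: [0.5666, -0.0384, 0.1479]
wrist_force: [-0.1, 0.8, -0.4]
tcp_pos: [0.652, 0.0714, 0.148]
wrist_force: [0.6, 0.1, -0.4]
clock: 9.42
tcp_pos: [0.6499, 0.0693, 0.1484]
orientation: [0.0, 0.722, 0.692, -0.0]
wrist_force: [0.2, -0.0, 0.4]
finger_gap: 0.04
grip_force: 0.0
[[ 0.042  0.999  0.   ]
 [ 0.999 -0.042 -0.   ]
 [-0.     0.    -1.   ]]
```

View pics/c2.png

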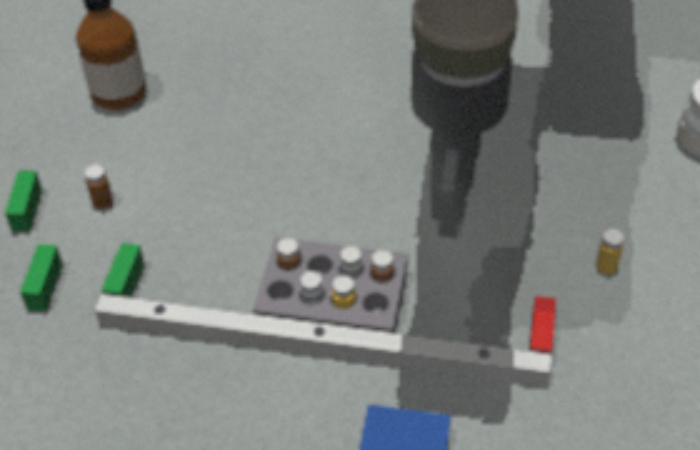

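The scene view shows the rack flush along the rail. Its left end's top corners are at crop (407,253) and (393,327), and the green stop is about 13 cm from the other end.

```bash
python3 - <<'E'
from h import *
print(cast(eyes.camera_info('scene'),np.array([(407,253),(393,327),(253,312),(138,247),(128,296)])/2.5+[120,130],.03).round(4))
E
python3 -m inch '[0,0,2.5,0, 0,0,2.5,0, 0,0,2.5,0, 0,0,2,0, 0,0,1.5,0]' | grep -E "tcp|wrist"
python3 -m inch '[0,0,0.7,0, 0,0,0.5,0, 0,0,0.4,0, 0,0,0.2,0, 0,0,0,0]' | grep -E "tcp|wrist"
```

```text
[[ 0.608   0.0283  0.03  ]
 [ 0.6963  0.0256  0.03  ]
 [ 0.6954 -0.1033  0.03  ]
 [ 0.6328 -0.2291  0.03  ]
 [ 0.6917 -0.2217  0.03  ]]
tcp_pos: [0.649, 0.0694, 0.0365]
wrist_force: [0.9, 1.2, 0.9]
tcp_pos: [0.6508, 0.0702, 0.0209]
wrist_force: [-0.2, 0.1, 0.6]
```

```bash
python3 -m inch '[-0.6,0,0,0, -0.6,0,0,0, -0.6,0,0,0, -0.5,0,0,0, -0.5,0,0,0]' | grep -E "tcp|wrist"
python3 -m inch '[-0.5,0,0,0, -0.5,0,0,0, -0.5,0,0,0, -0.5,0,0,0, -0.5,0,0,0]' | grep -E "tcp|wrist"
python3 -m inch '[-0.5,0,0,0, -0.5,0,0,0, -0.5,0,0,0, -0.5,0,0,0, -0.5,0,0,0]' | grep -E "tcp|wrist"
python3 -m inch '[-0.5,0,0,0, -0.5,0,0,0, -0.5,0,0,0, -0.5,0,0,0, -0.5,0,0,0]' | grep -E "tcp|wrist"
python3 -m inch '[-0.5,0,0,0, -0.5,0,0,0, -0.5,0,0,0, -0.5,0,0,0, -0.5,0,0,0]' | grep -E "tcp|wrist"
python3 -m inch '[-0.5,0,0,0, -0.5,0,0,0, -0.4,0,0,0, -0.4,0,0,0, -0.2,0,0,0]' | grep -E "tcp|wrist"
```

```text
tcp_pos: [0.6493, 0.0414, 0.0206]
wrist_force: [0.5, -0.4, -0.0]
tcp_pos: [0.6482, 0.0173, 0.0205]
wrist_force: [0.1, 3.7, 1.3]
tcp_pos: [0.6472, -0.008, 0.0205]
wrist_force: [0.2, 3.7, 2.3]
tcp_pos: [0.6461, -0.0331, 0.0204]
wrist_force: [-0.7, 3.8, 2.8]
tcp_pos: [0.645, -0.0581, 0.0203]
wrist_force: [0.6, 4.0, 2.7]
tcp_pos: [0.6442, -0.0782, 0.0203]
wrist_force: [0.2, 4.2, 2.6]
```

```bash
python3 -m inch '[-0.2,0,0,0, -0.2,0,0,0, -0.1,0,0,0, -0.1,0,0,0, 0,0,0,0]' | grep -E "tcp|wrist"
python3 -m inch '[-0.1,0,0,0, -0.1,0,0,0, -0.1,0,0,0, -0.1,0,0,0, 0,0,0,0]' | grep -E "tcp|wrist"
python3 - <<'E'
from h import *
i,a=look('scene','sc3')
cv2.imwrite('pics/c3.png',cv2.resize(a[190:300,130:330],None,fx=4,fy=4,interpolation=2)[:, :800])
E
```

```text
tcp_pos: [0.6439, -0.0837, 0.0202]
wrist_force: [-0.5, 2.8, 2.1]
tcp_pos: [0.6438, -0.0878, 0.0202]
wrist_force: [0.2, 2.5, 2.3]
```

View pics/c3.png

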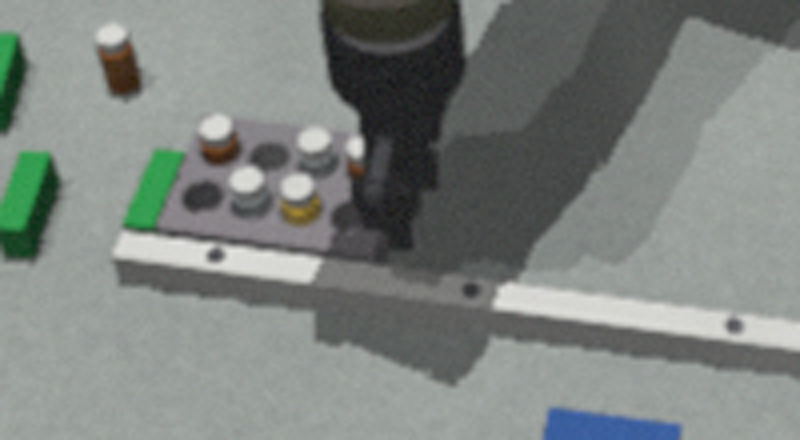

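The rack end at crop (160-185,150-230) is within a couple of millimetres of the green stop, and the rack is still along the rail. I'll keep going until I feel contact.

```bash
for k in 1; do python3 -m inch '[-0.1,0,0,0, -0.1,0,0,0, 0,0,0,0, 0,0,0,0, 0,0,0,0]' | grep -E "tcp|wrist"; python3 -m inch '[-0.1,0,0,0, -0.1,0,0,0, 0,0,0,0, 0,0,0,0, 0,0,0,0]' | grep -E "tcp|wrist"; done
```

```text
tcp_pos: [0.6437, -0.089, 0.0203]
wrist_force: [0.7, 5.7, 2.1]
tcp_pos: [0.6435, -0.0891, 0.0203]
wrist_force: [0.4, 11.1, 3.7]
```

```bash
python3 -m inch '[0.3,0,0,0, 1,0,0,0, 1.5,0,0,0, 1.5,0,0,0, 0,0,-3,0]' | grep -E "tcp|wrist"
python3 -m inch '[0,0,-3,0, 0,0,-3,0, 0,0,-3,0, 0,0,-3,0, 0,-1.5,-3,0]' | grep -E "tcp|wrist"
python3 -m inch '[0,-3,0,0, 0,-3,0,0, 0,0,0,0, 0,0,0,0, 0,0,0,0]' | grep -E "tcp|wrist"
python3 - <<'E'
from h import *
i,a=look('wrist','w4'); cv2.imwrite('pics/c4.png',a)
E
```

```text
tcp_pos: [0.6407, -0.0444, 0.0444]
wrist_force: [-1.5, -0.8, -0.6]
tcp_pos: [0.6319, -0.0469, 0.2014]
wrist_force: [-0.5, -0.1, 0.2]
tcp_pos: [0.571, -0.0449, 0.2007]
wrist_force: [0.4, -0.7, -0.4]
```

View pics/c4.png

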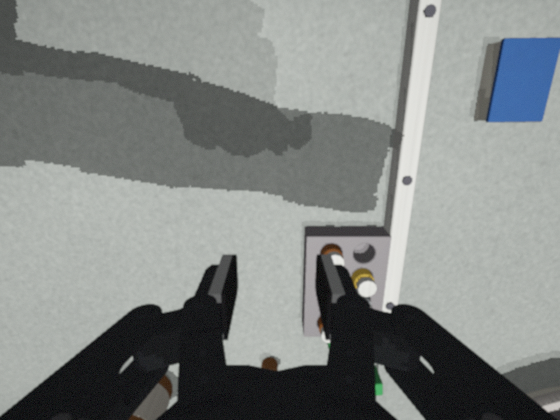

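The wrist view shows the rack beside the rail with no visible gap at (388,235), but the fingers hide the stop end. I'll confirm flushness with a wide two-finger press on the long side.

```bash
python3 -m inch '[0,0,0,-0.121, 0,0,0,-0.121, 0,0,0,-0.121, 0,0,0,-0.121, 0,0,0,-0.121]' 1 | grep -E "tcp|wrist"
python3 -m inch '[0,0,0,-0.121, 0,0,0,-0.121, 0,0,0,-0.121, 0,0,0,-0.121, 0,0,0,-0.121]' | grep -E "tcp|wrist"
python3 -m inch '[0,0,0,-0.121, 0,0,0,-0.121, 0,0,0,-0.121, 0.6,-3,0,0, 0.5,-3,0,0]' | grep -E "tcp|wrist"
python3 -m inch '[0,-3,0,0, 0,-2.8,0,0, 0,0,0,0, 0,0,0,0, 0,0,0,0]'
python3 - <<'E'
from h import *
s=get_state();w,x,y,z=s['orientation'];print(R.from_quat([x,y,z,w]).as_matrix()[:,0].round(4))
i=np.load('pics/w4.npy',allow_pickle=True).item()
print(cast(i,[(305.5,237),(388,236),(303.5,335)],.03).round(4), cast(i,[(409,60),(388,235)],.025).round(4))
E
```

```text
tcp_pos: [0.5719, -0.0455, 0.2]
wrist_force: [0.0, 0.4, 0.5]
tcp_pos: [0.5719, -0.0455, 0.1999]
wrist_force: [0.1, -0.5, -0.0]
tcp_pos: [0.5586, -0.1045, 0.2]
wrist_force: [0.4, -0.4, 0.6]
clock: 17.48
tcp_pos: [0.5555, -0.1629, 0.1999]
orientation: [-0.0, 0.02, 1.0, 0.0]
wrist_force: [-0.6, 0.1, 0.1]
finger_gap: 0.0852
grip_force: 0.0
[-9.992e-01  3.920e-02  2.000e-04]
[[ 0.5992 -0.098   0.03  ]
 [ 0.6869 -0.1004  0.03  ]
 [ 0.5955 -0.2253  0.03  ]] [[ 0.6951  0.0703  0.025 ]
 [ 0.6887 -0.1015  0.025 ]]
```

```bash
python3 -m inch '[0,0,3.5,0, 0,0,3.5,0, 0,0,3.5,0, 0,0,3,0, 0,0,2,0]' | grep -E "tcp|wrist"
python3 -m inch '[0,0,1.2,0, 0,0,0.9,0, 0,0,0.6,0, 0,0,0,0, 0,0,0,0]' | grep -E "tcp|wrist"
python3 -m inch '[-0.6,0,0,0, -0.6,0,0,0, -0.5,0,0,0, -0.4,0,0,0, -0.3,0,0,0]' | grep -E "tcp|wrist"
python3 -m inch '[-0.2,0,0,0, -0.1,0,0,0, -0.1,0,0,0, -0.1,0,0,0, 0,0,0,0]' | grep -E "tcp|wrist"
```

```text
tcp_pos: [0.5537, -0.1607, 0.0421]
wrist_force: [-0.3, 0.1, 0.4]
tcp_pos: [0.5555, -0.1627, 0.0188]
wrist_force: [0.9, 0.3, 1.1]
tcp_pos: [0.58, -0.1642, 0.0188]
wrist_force: [-0.1, 0.9, 0.3]
tcp_pos: [0.5839, -0.1641, 0.0183]
wrist_force: [0.1, 0.5, -0.6]
```

```bash
python3 -m inch '[-0.1,0,0,0, -0.1,0,0,0, -0.1,0,0,0, 0,0,0,0, 0,0,0,0]' | grep -E "tcp|wrist"
python3 -m inch '[-0.1,0,0,0, -0.1,0,0,0, 0,0,0,0, 0,0,0,0, 0,0,0,0]' | grep -E "tcp|wrist"
```

```text
tcp_pos: [0.5869, -0.1642, 0.0183]
wrist_force: [-0.1, 0.3, -0.0]
tcp_pos: [0.5882, -0.1642, 0.0182]
wrist_force: [-4.0, 0.7, 1.6]
```

```bash
python3 -m inch '[-0.1,0,0,0, -0.1,0,0,0, -0.1,0,0,0, 0,0,0,0, 0,0,0,0]' | grep -E "tcp|wrist"
python3 - <<'E'
from h import *
print(get_state()['ft_torque'])
E
```

```text
tcp_pos: [0.5883, -0.1641, 0.0179]
wrist_force: [-12.2, -0.2, 7.8]
[-0.08867703  2.2297358  -0.04868416]
```

```bash
python3 -m inch '[0.5,0,0,0, 1,0,0,0, 1.5,0,0,0, 0,0,-3,0, 0,0,-3,0]' | grep -E "tcp|wrist"
python3 -m inch '[0,0,-3.5,0, 0,0,-3.5,0, 0,0,-3.5,0, 3,0,-3.5,0, 3,0,0,0]' | grep -E "tcp|wrist"
python3 -m inch '[3,0,0,0, 0,0,0,0, 0,0,0,0, 0,0,0,0, 0,0,0,0]' | grep -E "tcp|wrist"
python3 - <<'E'
from h import *
i,a=look('scene','sc5')
cv2.imwrite('pics/c5.png',cv2.resize(a[200:285,140:280],None,fx=5.7,fy=5.7,interpolation=2)[:, :800])
E
```

```text
tcp_pos: [0.5598, -0.1623, 0.0768]
wrist_force: [0.9, 0.4, 1.1]
tcp_pos: [0.5096, -0.163, 0.2219]
wrist_force: [0.8, -1.2, 0.8]
tcp_pos: [0.4762, -0.1603, 0.2151]
wrist_force: [0.1, 0.5, 0.0]
```

View pics/c5.png

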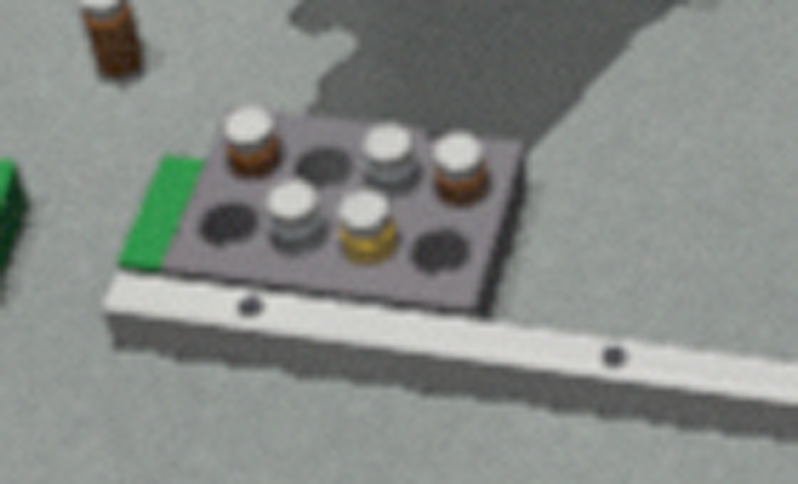

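The rack's end meets the green stop along (165-205,160-270) with no gap. Its long side follows the rail at (160-480,270-310), all five vials are in place, and the arm is clear.

```bash
python3 -c "
from workcell import env; print(env.hand_in())"
```

```text
the job is handed in; nothing more can be done
None
```

I handed the job in with the rack pushed flush against the rail and up against the correct green stop, all five vials still in place and the arm clear; the final camera view showed no gap on either side.

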